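Set the date-label gun and feed a label

TASK

The date-label gun lies on its side in its cradle: turn its ribbed black collar until the white pointer clicks home at number 4, and only then squeeze the orange trigger fully against the black grip and let it spring back, leaving the collar at 4. Leave the tin, the jar and the packet standing where they are.

Things in the scene. Friction and masses are not known exactly. Their poses are not given: they have to be found in the camera images.
- gun: Blue date-label gun on its side in a fixed steel cradle (150 x 150 x 8 mm). Origin on the counter under the collar's axis, z up. Round drum of radius 58 mm, white scale face on top, 54 mm above the counter. Gun axes: black grip runs to -x, nose runs to +y (x -11 to 51, y to 173, top 45 mm). Only the collar stands above 54 mm.
- numeral_4 (a point): Centre of the numeral 4 on the scale face, 46 mm from the collar's axis, at gun +x, straight away from the grip. Black numerals 1 to 8 with red ticks stand 30 degrees apart, clockwise seen from above: 1 at gun +y (nose side), 4 at gun +x, 7 at gun -y, 8 beyond 7.
- collar_grip (a point): On the vertical axis of the collar, 78 mm above the counter, 16 mm below the collar's top. The collar is a ribbed black sleeve, 44 mm in diameter, 40 mm high (z 54 to 94 mm), mid scale face; on its red top a white pointer bar runs from centre to rim and on down its side. The body's x axis lies along the pointer. Grip it across from above, at any yaw.
- collar (a joint): Collar angle, rad, growing clockwise from above: 0 = pointer at 1; each number adds 0.5236 (30 degrees), so 4 = 1.571, 8 = 3.665; stops just beyond 1 and 8. Pointer angle in the gun frame, counterclockwise from gun +x: 1.571 - value. Detent at every number (about 0.05 N m); let go between two it snaps to the nearer. Starts between 5.5 and 8: turn counterclockwise.
- grip_back (a point): Middle of the back face of the fixed black grip, gun (-115, -15) mm, 28 mm above the counter, facing gun -y. The grip spans gun x -45 to -170, y -15 to 15, z 11 to 45 mm; under it is bare counter except the cradle plate's edge (x above -65) and a foot at its end (x -145 to -165).
- trigger (a joint): Trigger angle, rad: 0 = released (sprung out), 0.22 = fully squeezed, at its stop. Vertical hinge at gun (-60, 32) mm. Spring: about 2 N at the pad to start, 10 N at the stop; it springs back when let go.
- trigger_pad (a point): Middle of the outer face of the orange trigger blade, 28 mm above the counter, at gun (-114, 49) mm released, (-115, 37) squeezed. Blade 85 long, 10 thick, 26 mm high (z 15 to 41), on the grip's gun +y side. Squeeze by pinching pad and grip back together along gun y, from above: 64 mm apart released, 52 mm fully squeezed.
- tin: Bystander: green and red tin can with steel rims, 73 mm in diameter, 102 mm high; origin under its centre. Not to be disturbed.
- jar: Bystander: glass jar with a yellow cap, 68 mm in diameter, 95 mm high; origin under its centre. Not to be disturbed.
- packet: Bystander: cardboard food packet with yellow and red panels, 50 x 110 x 75 mm (x, y, z); origin under its centre. Not to be disturbed.

How it is judged:
By the outcome, as a careful person would: the job done as asked, in the order asked, and still so for the second after the job is handed in, with the robot touching nothing.
It also fails if it takes over 53 s, if anything falls off the work surface, if the arm or the gripper's body presses on something with over 40 N, if the wrist force passes 120 N, or if a joint passes its speed limit or range.

ROBOT

A 6-joint arm with a two-finger parallel gripper is mounted at the origin on the work surface. World frame = base frame: x ahead of the robot, y to its left, z up, the work surface at z = 0. Lengths are in mm, angles in rad, forces in N, time in s.
With the tool pointing down it reaches from about 350 to 775 mm from the base axis. Payload 7.3 kg.
Tool frame: the origin (TCP) lies at the very end of the fingers, on their centre line; the grasp point (between the pads) lies 19 mm behind it; x points along the fingers, y is the direction in which the jaws open and shut, and the axes are right-handed (so a half turn about x gives the same grasp; the last joint's range is limited). The gripper opens to 92 mm and grips with 3 to 60 N. Pads are 19 mm wide; open, the fingers measure 130 mm over their backs; the gripper's body (75 mm by 190 mm) begins 47 mm behind the grasp point.
Start: joints at [-1.496, 0.342, 1.524, -0, 1.275, -0.146], TCP at [115.002, -512.271, 204.241] pointing down, gripper open.
Joint ranges: [-2.53, 2.53], [-0.77, 2.02], [0.04, 2.7], [-1, 4.14], [0.28, 2.66], [-3.11, 3.11]. Speed limits (rad/s): [2.57, 2.57, 3.14, 3.14, 3.14, 3.14].

INTERFACE

Orientations are given as [roll, pitch, yaw] about the fixed x, y, z axes, in that order (R = Rz(yaw) Ry(pitch) Rx(roll)).
In Python, from plant import bot gives the robot as it stands.
- The arm moves only by the tool step_arm, never from a script. Its argument "targets" is a list that holds one entry, the list of rows, each a list of 4 numbers: the shift along the tool's x, y, z in m, then the turn about the tool's x in degrees. A call has exactly 5 rows; each row is the pose to reach, as a shift and turn from the pose measured when the call began, along the tool's axes at that moment; what a row does not reach only later rows make up. A row lasts 1/12 s, in which the tool goes at most 41.7 mm and 7.16 degrees, less where a joint would pass 70% of its speed; a pose out of reach is approached as far as the arm can. A call with a gripper value outside its range is refused whole. "jaw" is the closure, from 0 (fully open) to 1 (shut), set as the call begins (left out, the last holds). The fingers move at their own pace and stop on an object; the grip force is fixed at half the most. Time passes only in rows, so rows that repeat a pose let the fingers close, or fill a call up. It gives the time, the measured TCP pose, the force and the opening at its end, in the units of the state.
- bot.get_obs(): the state, without advancing time (a new reading comes with each control period).
- bot.capture(name): name is "scene" or "top" or "wrist"; returns a dict with "color" (420x560x3 uint8, red, green, blue), "depth" (420x560 float32, mm along the optical axis (not along the pixel's ray), 0 where there is no reading), "fov_y" (degrees; the focal length in pixels is half the picture's height over the tangent of half this angle, whatever the lens; pixels are square), "cx", "cy" (the principal point, pixels), "rvec" (rotation vector, rad) and "tvec" (3), from world to camera coordinates, as OpenCV has them. Camera axes: x right, y down, z forward; pixel columns grow to the right and rows downward; lengths in mm; the calibration is good to about 2 mm. A picture is of the moment at which its call begins.
- bot.close_job(): hands the job in, once; it reports no verdict.
The state is a dict: "time": time; "joint_positions": joint angles; "dq": joint speeds; "tau": joint torques, N m; "tool_pos": TCP position; "tcp_rot": TCP orientation; "contact_force": force on the tool from outside, world axes, zero at the start; "moment": the same for the moment, N m; "grip_width": finger opening in mm.
Only numpy, scipy, OpenCV 4.12 (cv2) and the standard library are available. Lean on these libraries where they do the work, as an engineer would, in place of code of your own. Each camera call takes 0.05 s, during which the arm holds its last target. There are 200 camera calls.

## Working session

There is one attempt and no reset: what is moved stays moved. The work goes in short steps, Python scripts to look and compute and a tool call to move; the robot and the scene stay as the last step left them, time stands still between calls to the robot, and variables do not carry over. Pictures are saved under pics/ and viewed, about 8 in all and at most 12, crops included, and the job is handed in when it is done.

Besides the shell and the picture viewer there is one more tool, called after "Request:" in YAML: its name, and indented under it one key for each argument. step_arm: Moves the arm, as the interface text tells. Its arguments: {"type":"object","properties":{"targets":{"type":"array","items":{"type":"array","items":{"type":"array","items":{"type":"number"}}}},"jaw":{"type":"number"}},"required":["targets"]}

```bash
mkdir -p pics; cat > h.py <<'E'
import numpy as np, cv2
from plant import bot
def cap(n,f=None):
    c=bot.capture(n)
    if f: cv2.imwrite('pics/'+f,cv2.cvtColor(c['color'],cv2.COLOR_RGB2BGR))
    np.savez('last_'+n,**c); return c
def K(c):
    f=210/np.tan(np.radians(c['fov_y'])/2); return f
def ray(c,u,v,z):
    "world point at pixel on plane z"
    R=cv2.Rodrigues(np.array(c['rvec'],float))[0]; t=np.array(c['tvec'],float).ravel(); f=K(c)
    d=R.T@np.array([(u-c['cx'])/f,(v-c['cy'])/f,1]); o=-R.T@t
    return o+d*(z-o[2])/d[2]
def proj(c,p):
    R=cv2.Rodrigues(np.array(c['rvec'],float))[0]; q=R@np.array(p,float)+np.array(c['tvec'],float).ravel(); f=K(c)
    return q[0]/q[2]*f+c['cx'],q[1]/q[2]*f+c['cy']
E
python3 - <<'E'
from h import *
cap('top','top1.png');cap('scene','scene1.png')
o=bot.get_obs();print(o)
E
```

```text
{'time': 0.1, 'joint_positions': array([-1.49598985e+00,  3.42639895e-01,  1.52490292e+00,  1.86513772e-05,
        1.27537064e+00, -1.45985376e-01]), 'dq': array([-0.00096492, -0.0024075 , -0.00143041,  0.00050304, -0.00293931,
       -0.00084917]), 'tau': array([ 1.67986153e-03, -4.32004309e+01, -2.44695246e+01,  7.19317957e-02,
        5.26510400e-02, -5.70896111e-05]), 'tool_pos': array([ 114.98316217, -511.87034293,  203.62777734]), 'tcp_rot': array([-1.73028503,  1.56947541,  1.63209403]), 'contact_force': array([-0.71139176, -0.81721953, -1.59997776]), 'moment': array([ 0.07528691,  0.03455238, -0.00954665]), 'grip_width': 92.23877986736716}
```

View pics/top1.png

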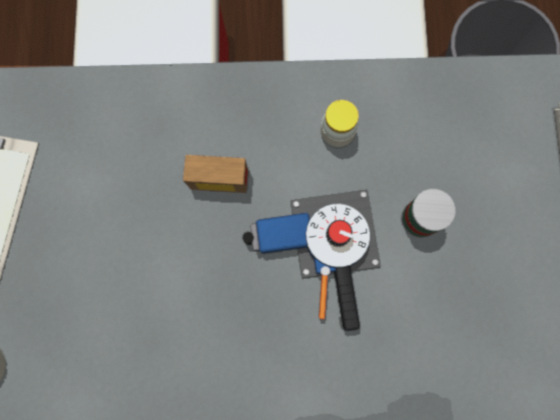

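View pics/scene1.png

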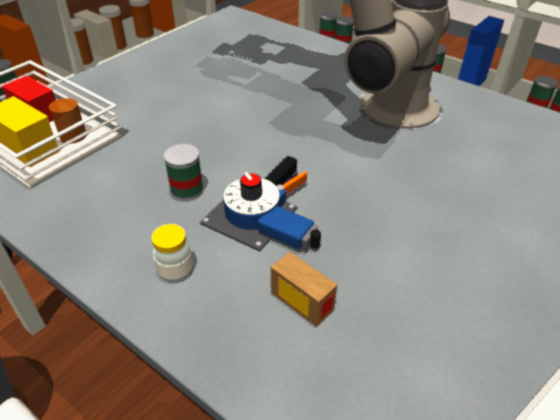

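Top view: the collar is at about (340,232), the grip runs down to (350,325), and the pointer is toward (355,238), near 7. The tin is at (432,210), the jar at (341,117) and the packet at (216,172).

```bash
python3 - <<'E'
from h import *
c=dict(np.load('last_top.npz'))
for n,u,v,z in [('collar',340,232,94),('face',338,236,54),('gripend',350,326,45),('gripstart',343,270,45),('nose',250,238,40),('tin',433,211,102),('jar',342,116,95),('packet',216,170,75),('ptr',355,238,94),('trig',323,310,41)]:
    print(n,ray(c,u,v,z).round(0))
w=cap('wrist')
print('campos',-cv2.Rodrigues(c['rvec'])[0].T@c['tvec'])
R=cv2.Rodrigues(w['rvec'])[0]; print('wrist cam',(-R.T@w['tvec']), R[2])
from scipy.spatial.transform import Rotation as Ro
print(Ro.from_euler('xyz',bot.get_obs()['tcp_rot']).as_matrix().round(3))
im=cv2.cvtColor(c['color'],cv2.COLOR_RGB2BGR)[180:340,230:400]
cv2.imwrite('pics/crop1.png',cv2.resize(im,None,fx=3.6,fy=3.6,interpolation=cv2.INTER_CUBIC))
E
```

```text
collar [580. -38.  94.]
face [579. -38.  54.]
gripend [420. -54.  45.]
gripstart [518. -45.  45.]
nose [581. 122.  40.]
tin [ 612. -199.  102.]
jar [791. -50.  95.]
packet [701. 180.  75.]
ptr [569. -64.  94.]
trig [448.  -7.  41.]
campos [ 453.64985569   48.67328692 1005.4190575 ]
wrist cam [ 191.54556221 -494.42081706  385.25859523] [-0.28714051 -0.06256674 -0.95584294]
[[-0.     0.219 -0.976]
 [ 0.001 -0.976 -0.219]
 [-1.    -0.001 -0.   ]]
```

View pics/crop1.png

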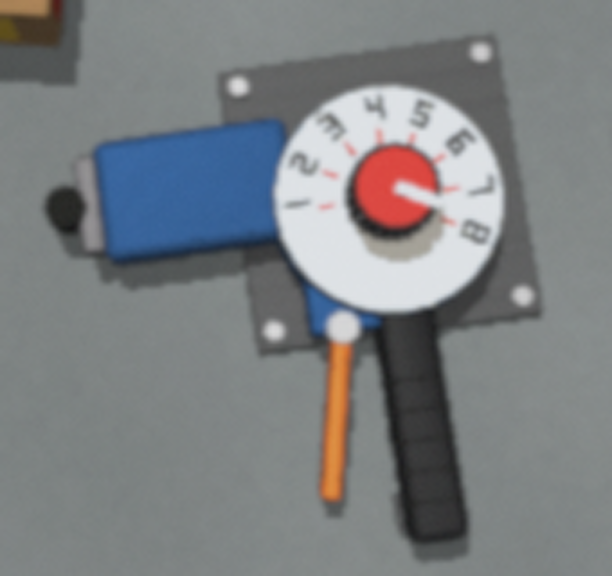

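Gun +x is about world +x, yawed a few degrees. The pointer is near 8, so the collar needs about 120° counterclockwise. I'm moving above it now.

Request:
step_arm:
  targets:
    - [[0,-0.0226,-0.0349,0],[0,-0.0452,-0.0698,0],[0,-0.0678,-0.1047,0],[0,-0.0904,-0.1396,0],[0,-0.113,-0.1745,0]]
  jaw: 0

```text
time: 0.57
tool_pos: [261.3, -361.8, 203.7]
tcp_rot: [-1.727, 1.569, 1.635]
contact_force: [1.1, -0.2, -0.0]
grip_width: 91.5
```

```bash
python3 - <<'E'
from h import *
c=dict(np.load('last_top.npz'))
P=[ray(c,230+u/3.6,180+v/3.6,10)[:2] for u,v in [(238,86),(481,52),(522,296),(274,331)]]
P=np.array(P);print(P.round(1),P.mean(0))
for a,b in [(0,1),(3,2)]: d=P[a]-P[b];print(np.degrees(np.arctan2(-d[0],d[1])))
for a,b in [(0,3),(1,2)]: d=P[a]-P[b];print(np.degrees(np.arctan2(d[1],d[0])))
for n,u,v,z in [('face',389,198,54),('4',375,107,54),('8',476,232,54),('ctop',396,186,94),('tip',441,203,94),('grip end',440,537,45)]: print(n,ray(c,230+u/3.6,180+v/3.6,z).round(1))
E
```

```text
[[ 648.    35.3]
 [ 663.4  -94.4]
 [ 533.6 -109.2]
 [ 518.4   19.9]] [590.87309854 -37.0949273 ]
6.7645129924788705
6.722881994727092
6.762743210090918
6.515773574642054
face [580.5 -38.3  54. ]
4 [627.  -33.1  54. ]
8 [562.4 -81.   54. ]
ctop [580.9 -38.3  94. ]
tip [572.2 -59.5  94. ]
grip end [414.2 -57.3  45. ]
```

Gun yaw is 6.7° and the collar is at (580.7,-38.3). The pointer is at about -119° in the gun frame, which is number 8.

Request:
step_arm:
  targets:
    - [[0,-0.0226,-0.0349,0],[0,-0.0452,-0.0698,0],[0,-0.0678,-0.1047,0],[0,-0.0904,-0.1396,0],[0,-0.113,-0.1745,0]]

```text
time: 0.98
tool_pos: [407.0, -212.5, 203.9]
tcp_rot: [-1.643, 1.569, 1.719]
contact_force: [0.7, -1.6, -0.1]
grip_width: 92.1
```

Request:
step_arm:
  targets:
    - [[0,-0.02,-0.031,0],[0,-0.04,-0.062,0],[0,-0.06,-0.093,0],[0,-0.08,-0.124,0],[0,-0.1,-0.155,0]]

```text
time: 1.4
tool_pos: [537.3, -79.4, 203.9]
tcp_rot: [-1.426, 1.569, 1.936]
contact_force: [0.7, -0.3, -0.4]
grip_width: 91.8
```

Request:
step_arm:
  targets:
    - [[0,-0.0153,-0.0257,-7],[0,-0.0305,-0.0514,-14],[0,-0.0305,-0.0514,-21],[0,-0.0305,-0.0514,-28],[0,-0.0305,-0.0514,-35]]

```text
time: 1.82
tool_pos: [580.9, -37.5, 203.1]
tcp_rot: [-1.543, 1.568, 2.437]
contact_force: [0.3, 0.2, -0.6]
grip_width: 91.9
```

Request:
step_arm:
  targets:
    - [[0.03,0,0,-7],[0.06,0,0,-14],[0.06,0,0,-19],[0.06,0,0,-19],[0.06,0,0,-19]]

```text
time: 2.23
tool_pos: [581.0, -37.5, 143.1]
tcp_rot: [-1.871, 1.568, 2.438]
contact_force: [0.3, -1.0, -0.3]
grip_width: 92.0
```

```bash
cat >> h.py <<'E'
from scipy.spatial.transform import Rotation as Ro
def rel(p,yawjaw):
    "shift in tool axes to world p, and tool-x turn to bring the jaw axis to yaw (deg, mod 180)"
    o=bot.get_obs();R=Ro.from_euler('xyz',o['tcp_rot']).as_matrix()
    a=np.degrees(np.arctan2(R[1,1],R[0,1])); d=(yawjaw-a+90)%180-90
    print('t',o['time'],'tcp',o['tool_pos'].round(1),'jaw yaw',a.round(1),'F',o['contact_force'].round(1),'M',o['moment'].round(2),'w',round(o['grip_width'],1),'j6',o['joint_positions'][5].round(2),'xdir',R[:,0].round(3))
    print('shift',(R.T@(np.array(p)-o['tool_pos'])).round(1),'turn',round(-d,1))
E
python3 - <<'E'
from h import *
cap('wrist','w1.png'); rel([580.7,-38.3,62],-23)
E
```

```text
t 2.2833 tcp [581.3 -37.6 143.8] jaw yaw -23.1 F [-0.9 -0.8 -1. ] M [-0.01 -0.1   0.02] w 92.1 j6 0.21 xdir [-0.001  0.001 -1.   ]
shift [81.8 -0.2  1. ] turn -0.1
```

View pics/w1.png

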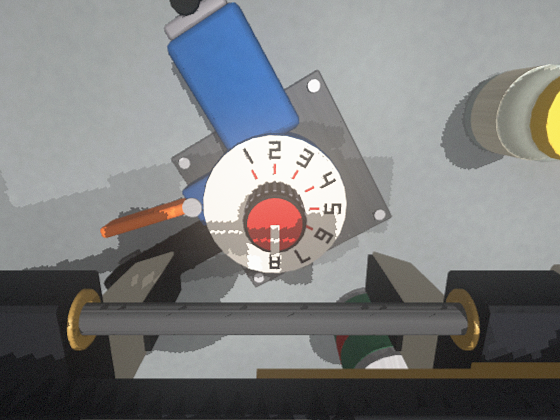

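The wrist view has the red top centred at (275,223) with the pointer straight down at 8, perpendicular to the jaws. I'll check the centre against this.

```bash
python3 - <<'E'
from h import *
c=dict(np.load('last_wrist.npz'))
print(ray(c,275,223,94),ray(c,275,204,54), ray(c,313,86,10))
E
```

```text
[581.2482097  -37.04024696  94.        ] [582.24330862 -34.95326558  54.        ] [647.0058599   35.72122928  10.        ]
```

Request:
step_arm:
  targets:
    - [[0.03,0,0.001,0],[0.055,0,0.001,0],[0.07,0,0.001,0],[0.08,0,0.001,0],[0.08,0,0.001,0]]

```text
time: 2.7
tool_pos: [580.3, -38.3, 62.6]
tcp_rot: [-1.779, 1.568, 2.528]
contact_force: [0.7, -0.6, -0.5]
grip_width: 91.9
```

Agrees within 1 mm, so I'm closing on the collar.

Request:
step_arm:
  targets:
    - [[0,0,0,0],[0,0,0,0],[0,0,0,0],[0,0,0,0],[0,0,0,0]]
  jaw: 1

```text
time: 3.12
tool_pos: [580.8, -38.4, 63.4]
tcp_rot: [-2.09, 1.569, 2.217]
contact_force: [0.8, 0.4, 0.4]
grip_width: 62.9
```

Request:
step_arm:
  targets:
    - [[0,0,0,0],[0,0,0,0],[0,0,0,0],[0,0,0,0],[0,0,0,0]]

```text
time: 3.53
tool_pos: [581.4, -38.6, 63.7]
tcp_rot: [-3.022, 1.57, 1.285]
contact_force: [2.2, -2.2, 0.5]
grip_width: 42.9
```

Request:
step_arm:
  targets:
    - [[0,0,0,-6],[0,0,0,-12],[0,0,0,-18],[0,0,0,-24],[0,0,0,-30]]

```text
time: 3.95
tool_pos: [581.9, -38.7, 63.7]
tcp_rot: [2.142, 1.569, 0.695]
contact_force: [3.3, 0.1, -0.8]
grip_width: 42.5
```

Request:
step_arm:
  targets:
    - [[0,0,0,-6],[0,0,0,-12],[0,0,0,-18],[0,0,0,-24],[0,0,0,-30]]

```text
time: 4.37
tool_pos: [582.4, -38.6, 63.7]
tcp_rot: [1.391, 1.568, 0.472]
contact_force: [3.1, 1.3, 0.0]
grip_width: 42.4
```

Request:
step_arm:
  targets:
    - [[0,0,0,-6],[0,0,0,-12],[0,0,0,-18],[0,0,0,-24],[0,0,0,-30]]

```text
time: 4.78
tool_pos: [582.8, -38.3, 63.7]
tcp_rot: [0.886, 1.567, 0.496]
contact_force: [2.8, 2.9, -0.6]
grip_width: 42.7
```

```bash
python3 - <<'E'
from h import *
rel([580.7,-38.3,62],96.7)
E
```

```text
t 4.7833 tcp [582.8 -38.3  63.7] jaw yaw 67.7 F [ 2.8  2.9 -0.6] M [ 0.18 -0.55 -0.01] w 42.7 j6 -1.38 xdir [ 0.003  0.002 -1.   ]
shift [ 1.7 -0.8 -1.9] turn -29.0
```

Request:
step_arm:
  targets:
    - [[0,0,0,-6],[0,0,0,-12],[0,0,-0.001,-18],[0,0,-0.001,-24],[0,0,-0.001,-29]]

```text
time: 5.2
tool_pos: [582.8, -37.7, 63.8]
tcp_rot: [0.194, 1.565, 0.316]
contact_force: [3.8, 0.4, -1.6]
grip_width: 42.9
```

Request:
step_arm:
  targets:
    - [[0,0,0,0],[0,0,0,0],[0,0,0,0],[0,0,0,0],[0,0,0,0]]

```text
time: 5.62
tool_pos: [582.9, -37.7, 63.8]
tcp_rot: [0.184, 1.565, 0.304]
contact_force: [1.8, 0.2, -0.9]
grip_width: 42.8
```

```bash
python3 - <<'E'
from h import *
cap('top'); c=cap('wrist','w2.png')
rel([580.7,-38.3,62],96.7)
E
```

```text
t 5.7167 tcp [582.9 -37.7  63.8] jaw yaw 96.9 F [ 2.8  0.1 -1.8] M [-0.1  -0.55  0.02] w 42.7 j6 -1.89 xdir [ 0.005  0.002 -1.   ]
shift [ 1.7 -0.3 -2.3] turn 0.2
```

View pics/w2.png

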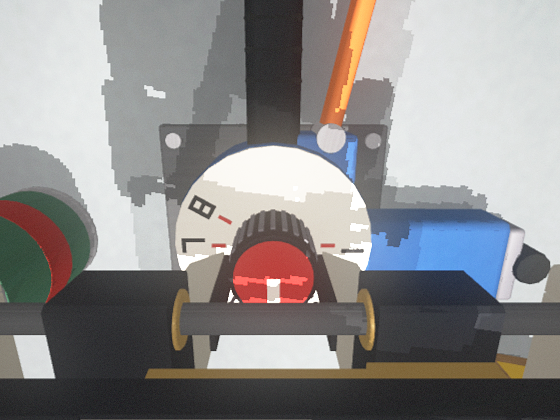

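The pointer at (274,290) points straight away from the grip, toward 4. I'll release and rise.

Request:
step_arm:
  targets:
    - [[0,0,0,0],[0,0,0,0],[0,0,0,0],[0,0,0,0],[0,0,0,0]]
  jaw: 0

```text
time: 6.13
tool_pos: [582.6, -37.7, 63.7]
tcp_rot: [0.238, 1.566, 0.359]
contact_force: [0.8, -0.5, 1.0]
grip_width: 71.7
```

Request:
step_arm:
  targets:
    - [[0,0,0,0],[0,0,0,0],[-0.015,0,0,0],[-0.045,0,0,0],[-0.07,0,0,0]]

```text
time: 6.55
tool_pos: [581.9, -37.7, 134.3]
tcp_rot: [0.435, 1.567, 0.555]
contact_force: [0.8, -0.8, 1.1]
grip_width: 91.5
```

```bash
python3 - <<'E'
from h import *
def g(x,y,z):
    a=np.radians(6.7); return [580.7+x*np.cos(a)-y*np.sin(a),-38.3+x*np.sin(a)+y*np.cos(a),z]
print(g(-115,11,10)); rel(g(-115,11,90),96.7)
E
```

```text
[np.float64(465.20199719498146), np.float64(-40.79225762149997), 10]
t 6.55 tcp [581.9 -37.7 134.3] jaw yaw 96.9 F [ 0.8 -0.8  1.1] M [ 0.08 -0.14  0.  ] w 91.5 j6 -1.89 xdir [ 0.003  0.002 -1.   ]
shift [  43.9   10.9 -116.4] turn 0.2
```

Request:
step_arm:
  targets:
    - [[0,0.003,-0.035,0],[0,0.006,-0.07,0],[0,0.011,-0.105,0],[0,0.011,-0.1165,0],[0.02,0.011,-0.1165,0]]

```text
time: 6.97
tool_pos: [464.2, -41.1, 116.8]
tcp_rot: [-0.036, 1.563, 0.084]
contact_force: [1.0, 0.4, -0.9]
grip_width: 91.9
```

```bash
python3 - <<'E'
from h import *
cap('wrist','w3.png');c=cap('top')
im=cv2.cvtColor(c['color'],cv2.COLOR_RGB2BGR)[190:300,280:400]
a=cv2.resize(im,None,fx=3.5,fy=3.5,interpolation=cv2.INTER_CUBIC)
w=cv2.imread('pics/w3.png');w=cv2.resize(w,(514,385))
cv2.imwrite('pics/v3.png',cv2.resize(np.hstack([a[:385],w]),(800,330)))
cv2.imwrite('pics/w3.png',cv2.imread('pics/w3.png'))
rel([465.2,-40.8,10],96.7)
E
```

```text
t 7.0667 tcp [463.2 -40.5 112.7] jaw yaw 96.9 F [ 0.1 -0.   1.3] M [ 0.15 -0.14 -0.01] w 91.7 j6 -1.95 xdir [ 0.     0.003 -1.   ]
shift [102.7  -0.8   1.9] turn 0.2
```

View pics/v3.png

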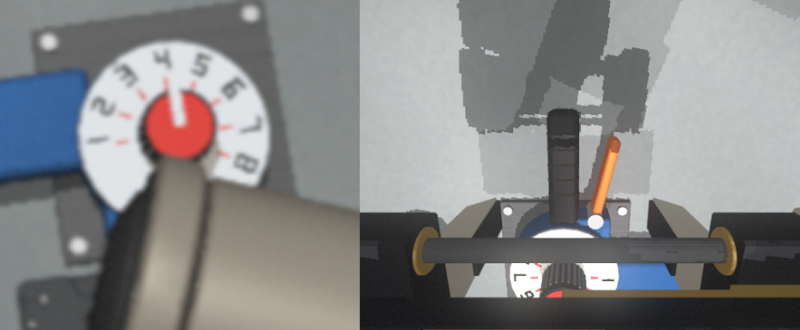

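View pics/w3.png

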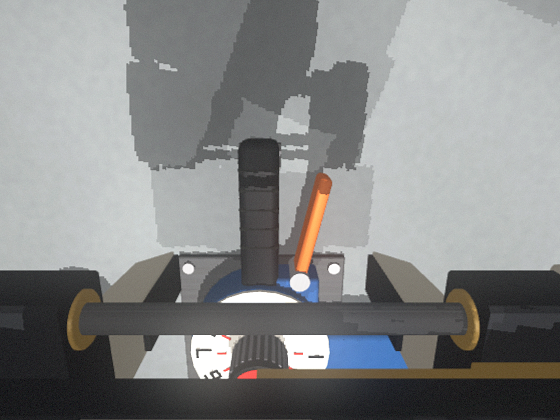

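The top crop shows the pointer home at 4. The wrist view shows the grip end at (259,140), the trigger tip at (324,180), and the fingers clear on both sides. Next is a quick check of the grip and trigger positions.

```bash
python3 - <<'E'
from h import *
c=dict(np.load('last_wrist.npz'))
R=Ro.from_euler('z',6.7,degrees=True).as_matrix()
for n,u,v,z in [('grip L',240,180,45),('grip R',279,180,45),('L2',241,230,45),('R2',278,230,45),('trig R',331,182,41),('grip end',259,139,45),('trigR2',322,215,41)]:
    p=ray(c,u,v,z);print(n,p.round(1),(R.T@(p-[580.7,-38.3,0])).round(1))
E
```

```text
grip L [440.5 -67.5  45. ] [-142.6  -12.6   45. ]
grip R [437.1 -39.3  45. ] [-142.7   15.8   45. ]
L2 [479.1 -63.2  45. ] [-103.8  -12.8   45. ]
R2 [475.7 -35.2  45. ] [-103.9   15.3   45. ]
trig R [434.8  -0.7  41. ] [-140.5   54.4   41. ]
grip end [409.6 -56.9  45. ] [-172.1    1.4   45. ]
trigR2 [461.   -3.2  41. ] [-114.8   48.9   41. ]
```

Request:
step_arm:
  targets:
    - [[0.025,0,0.002,0],[0.05,0,0.002,0],[0.06,0,0.002,0],[0.06,0,0.002,0],[0.06,0,0.002,0]]

```text
time: 7.48
tool_pos: [465.6, -40.1, 52.9]
tcp_rot: [1.624, 1.568, 1.744]
contact_force: [0.2, 0.1, 0.2]
grip_width: 91.7
```

Request:
step_arm:
  targets:
    - [[0.015,0,0,0],[0.03,0,0,0],[0.038,0,0,0],[0.041,0,0,0],[0.041,0,0,0]]

```text
time: 7.9
tool_pos: [465.8, -40.0, 12.0]
tcp_rot: [1.654, 1.568, 1.774]
contact_force: [0.2, -0.7, 0.1]
grip_width: 91.9
```

Request:
step_arm:
  targets:
    - [[0,0,0,0],[0,0,0,0],[0,0,0,0],[0,0,0,0],[0,0,0,0]]
  jaw: 1

```text
time: 8.32
tool_pos: [465.0, -39.3, 12.2]
tcp_rot: [1.91, 1.566, 2.03]
contact_force: [-2.2, 5.0, 3.2]
grip_width: 63.1
```

Request:
step_arm:
  targets:
    - [[0,0,0,0],[0,0,0,0],[0,0,0,0],[0,0,0,0],[0,0,0,0]]

```text
time: 8.73
tool_pos: [464.6, -40.8, 12.2]
tcp_rot: [2.426, 1.567, 2.547]
contact_force: [-3.2, -7.6, -0.2]
grip_width: 51.4
```

Request:
step_arm:
  targets:
    - [[0,0,0,0],[0,0,0,0],[0,0,0,0],[0,0,0,0],[0,0,0,0]]

```text
time: 9.15
tool_pos: [464.5, -40.9, 12.3]
tcp_rot: [2.498, 1.567, 2.619]
contact_force: [-1.5, -1.4, -0.3]
grip_width: 50.8
```

```bash
python3 - <<'E'
from h import *
cap('wrist','w4.png'); rel([465,-40,12],96.7)
E
```

```text
t 9.2 tcp [464.5 -40.9  12.2] jaw yaw 97.0 F [-0.8 -0.3 -0.5] M [0.23 0.1  0.21] w 50.9 j6 -1.95 xdir [-0.003  0.002 -1.   ]
shift [0.2 0.8 0.6] turn 0.3
```

View pics/w4.png

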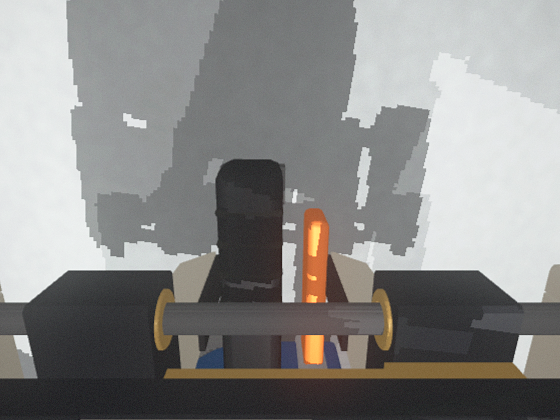

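The trigger, from (316,215) to (313,360), lies parallel to the grip and the width has stalled at 50.9 mm, so it's at its stop. I'll release it and rise.

Request:
step_arm:
  targets:
    - [[0,0,0,0],[0,0,0,0],[0,0,0,0],[0,0,0,0],[0,0,0,0]]
  jaw: 0

```text
time: 9.62
tool_pos: [465.6, -40.8, 12.5]
tcp_rot: [1.938, 1.569, 2.059]
contact_force: [1.2, 2.3, -0.1]
grip_width: 79.9
```

Request:
step_arm:
  targets:
    - [[0,0,0,0],[0,0,0,0],[0,0,0,0],[0,0,0,0],[-0.01,0,0,0]]

```text
time: 10.03
tool_pos: [464.2, -40.6, 21.4]
tcp_rot: [2.507, 1.566, 2.628]
contact_force: [0.0, -0.5, 0.2]
grip_width: 91.6
```

Request:
step_arm:
  targets:
    - [[-0.03,0,0,0],[-0.06,0,0,0],[-0.09,0,0,0],[-0.12,0,0,0],[-0.15,0,0,0]]

```text
time: 10.45
tool_pos: [464.4, -41.1, 172.8]
tcp_rot: [2.564, 1.566, 2.685]
contact_force: [0.6, -1.3, -0.6]
grip_width: 91.5
```

Request:
step_arm:
  targets:
    - [[0,0.03,-0.015,0],[0,0.07,-0.03,0],[0,0.11,-0.04,0],[0,0.15,-0.04,0],[0,0.18,-0.04,0]]

```text
time: 10.87
tool_pos: [401.5, 134.9, 173.8]
tcp_rot: [2.473, 1.566, 2.594]
contact_force: [0.8, 0.6, 0.0]
grip_width: 91.4
```

```bash
python3 - <<'E'
from h import *
c=cap('top'); s=cap('scene')
a=cv2.cvtColor(c['color'],cv2.COLOR_RGB2BGR)
b=cv2.resize(a[180:340,260:410],None,fx=2.6,fy=2.6,interpolation=cv2.INTER_CUBIC)
o=cv2.resize(a,(400,300));o=cv2.copyMakeBorder(o,0,116,0,0,0)
cv2.imwrite('pics/fin.png',np.hstack([b[:416],o])); rel([465,-40,12],96.7)
E
```

```text
t 10.9667 tcp [401.9 136.1 173.7] jaw yaw 97.2 F [ 0.8 -0.  -0. ] M [ 0.08 -0.16 -0.02] w 91.9 j6 -1.56 xdir [-0.004  0.003 -1.   ]
shift [ 160.9 -183.2   41.2] turn 0.5
```

View pics/fin.png

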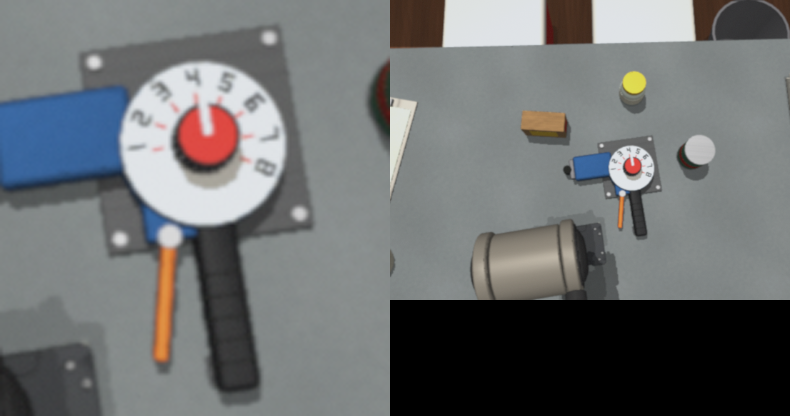

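The pointer (208,130)→(201,98) is at 4, the trigger has sprung back out with its tip at (162,360), and the bystanders stand where they were. Handing in.

```bash
python3 -c "
from plant import bot
print(bot.close_job())"
```

```text
the job is handed in; nothing more can be done
None
```

The job is done and handed in. I turned the collar counterclockwise from 8 to 4 and released it. The pictures showed the pointer at 4 before I touched the trigger.

I then pinched the trigger against the grip until the jaws stalled. They read 50.9 mm against the stated 52 mm. The same gripper read 42.7 mm on the 44 mm collar, so I took this as the trigger at its stop. The picture also showed the trigger parallel to the grip. I released it and moved the arm clear.

The last top view shows the pointer at 4, the trigger sprung back out, and the tin, jar and packet where they were. The robot is touching nothing. Reported contact forces stayed below about 8 N, and the clock read about 11 s at hand-in. No check failed; the width difference above was the only mismatch.

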